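Put the plaque cutter away in its case behind the spring-latched sliding cover

ROBOT

A 7-joint arm with a two-finger parallel gripper is mounted at the origin on the work surface; the furniture and walls round the work are solid. World frame = base frame: x ahead of the robot, y to its left, z up, the work surface at z = 0. Lengths are in m, angles in rad, forces in N, time in s.
With the tool pointing down it reaches from about 0.35 to 0.9 m from the base axis. Payload 7.2 kg.
Tool frame: the origin (TCP) lies at the very end of the fingers, on their centre line; the grasp point (between the pads) lies 19 mm behind it; z points along the fingers, y is the line along which they close (so a half turn about z gives the same grasp; the last joint's range is limited). The gripper opens to 88 mm and grips with 3 to 60 N. Pads are 20 mm wide; open, the fingers measure 115 mm over their backs; the gripper's body (75 mm by 178 mm) begins 61 mm behind the grasp point.
Start: joints at [-1.244, 0.411, -0.013, 1.596, 0.006, 1.134, -0.082], TCP at [0.24, 0.577, 0.223] pointing down, gripper open.
Joint ranges: [-2.95, 2.95], [-0.29, 1.99], [-1.47, 1.44], [0.14, 2.54], [-1.03, 4.17], [0.13, 1.85], [-2.86, 2.86]. Speed limits (rad/s): [2.39, 2.39, 3.01, 3.01, 3.14, 3.14, 3.14].

INTERFACE

Orientations are given as a unit quaternion [x, y, z, w].
In Python, from bench import arm gives the robot as it stands.
- The arm moves only by the tool drive_tool, never from a script. Its argument "series" is a list of rows, each a list of 2 entries, a list of its own where there are three numbers: the shift along the world's x, y, z in units of 500 mm (1.0 is 500 mm), then the turn, a rotation vector about the world's x, y, z in units of 180 degrees (1.0 is 180 degrees). A call has 1 to 5 rows; each row is the pose to reach, as a shift and turn from the pose commanded when the call began, turning the shorter way round; what a row does not reach only later rows make up. A row lasts 1/8 s, in which the tool goes at most 62.5 mm and 10.7 degrees, less where a joint would pass 70% of its speed; a pose out of reach is approached as far as the arm can. A call with a number of a shift or a turn outside -1 to 1 is refused whole. A call with a gripper value outside its range is refused whole. "hand" is the finger opening in mm, from 0 to 87.8, set as the call begins (left out, the last holds). The fingers move at their own pace and stop on an object; "force" is the grip in N (left out, the last holds). Time passes only in rows, so rows that repeat a pose let the fingers close. It gives the time, the measured TCP pose, the force, the opening and the grip force at its end, in the units of the state.
- arm.sense(): the state, without advancing time (a new reading comes with each control period).
- arm.camera(name): name is "side" or "top" or "wrist"; returns (picture, depth): 420x560x3 uint8, red, green, blue; 420x560 float32, m along the optical axis (not along the pixel's ray), 0 where there is no reading.
- arm.camera_params(name): a dict with "mtx" (3x3 intrinsics, pixels), "rvec" (rotation vector, rad) and "tvec" (3), from world to camera coordinates, as OpenCV has them; the wrist camera has in their place "mount" (4x4, takes a point from camera to tool coordinates, whose origin is the TCP and whose axes are the flange's). Camera axes: x right, y down, z forward; pixel columns grow to the right and rows downward; lengths in m; the calibration is good to about 2 mm. The wrist camera is an equidistant fisheye: a pixel r from the principal point sees the ray r / f radians off the axis. A picture is of the moment at which its call begins: read the wrist's pose just before it. camera_params takes no time and is no camera call.
- arm.hand_in(): hands the job in; it is judged then, once.
Trained networks look in the newest picture that a camera, given by its name, has taken for a name from the list of things; names that differ only in an ending like _2 or _b are one class to them, and where a whole thing is asked for, a point or a joint stands for the part that bears it (a point fixed in the world has none). Each returns a list of dicts, best first, with "conf" (0 to 1); they miss things now and then, are a little off and sometimes report something else, mostly with a low value. They report only what shows in the picture. A call takes as long as a camera call.
- arm.look_for(name, camera): "position" ([row, column] in pixels, amid what is visible of it).
- arm.regions_of(name, camera): "mask" (420x560 bool, what is visible of it) and "position" ([row, column] in pixels, amid what is visible of it).
The state is a dict: "clock": time; "q": joint angles; "dq": joint speeds; "joint_torque": joint torques, N m; "position": TCP position; "ee_rot": TCP orientation; "force": force on the tool from outside, world axes, zero at the start; "moment": the same for the moment, N m; "finger_gap": opening from 0.0 (shut) to 1.0 (fully open); "gripper_force": force on a finger pad.
Only numpy, scipy, OpenCV 4.12 (cv2) and the standard library are available. Lean on these libraries where they do the work, as an engineer would, in place of code of your own. Each camera call takes 0.05 s, during which the arm holds its last target. There are 200 camera calls.

TASK

Put the scalloped plaque cutter away in its wooden case: press the cover's spring bar firmly down and, keeping it pressed, slide the cover back over the open tool tray until the cutter's compartment is fully open, then lower the cutter in so that it stands flat on the floor. Slide the cover shut again all the way, so that its bar springs up and latches. Press with feeling, never with the arm's whole weight, and leave the other things on the bench where they are.

Things in the scene. Friction and masses are not known exactly. Their poses are not given: they have to be found in the camera images.
- case: Plywood case screwed to the bench, 308 x 168 mm, 95 mm high. Origin: centre of its underside; x along its length, away from the robot; z up. Half at +x: the cutter's compartment under the sliding cover; half at -x: open tray with two ribs. Aluminium rails on both long sides, lips 73 to 84 mm from the midline, top 95 mm up. The fingers may bear on case, cover and bar with at most 35 N.
- bay (a point): Centre of the floor of the cutter's compartment, at [74.5, 0, 8] mm in the case, axes as the case. The compartment is 144 mm (x) by 152 mm (y), 146 mm clear between the lips, and 69 mm high under the shut cover.
- cover (a joint): Travel of the cover in its rails (m): 0 shut against its stop, 0.148 fully open; it grows as the cover slides toward the case's -x, over the tray. It is stiff: 5.5 N to keep it moving, and it stays where it is left. Its top face is smooth and 88 mm up, without a grip: it is dragged by the friction of fingertips pressed on its bar.
- bar (a joint): How far the cover's spring bar is pressed down (m): 0 at rest, 0.0065 at its stop. Spring: 2.5 N at the start, 9 N at the stop. At 0 with the cover shut its two end ears stand in notches of the lips and lock the cover; from 0.004 (6.5 N) on they pass under the lips. Elsewhere the lips hold it at 0.004; within 3 mm of shut it springs up by itself.
- bar_top (a point): Middle of the top face of the spring bar, the brown wooden cross bar with fine grip lines at the cover's +x end; it moves with bar and cover. 95 mm above the bench at rest, at [125, 0] mm in the case with the cover shut; axes as the case. Face 34 mm (x) by 140 mm (y), flat. Friction of fingertips on it about 0.5 to 0.7, so 18 N drags the cover well while 10 N may slip.
- cutter: Scalloped metal plaque cutter, 129 mm across, 65 mm high, 0.3 to 0.5 kg, standing on its cutting edge; any yaw fits the compartment. Origin: centre of its underside, z up. Handle: round wooden bar along its y axis over the middle, 72 mm long, 18 mm thick, axis 56 mm up; a metal strap lies under it, top 38 mm up.
- tape: Roll of masking tape lying flat, 100 mm across, 25 mm high; origin: centre of its underside. Bystander: not to be shifted by over 30 mm.
- pot: Small glazed slip pot, 70 mm across, 69 mm high, between the case and the slab roller (a fixed machine 250 mm high that fills the bench right of y = -0.06); origin: centre of its underside. Bystander: not to be shifted by over 30 mm.
- stamp: Wooden texture stamp with a knob, 30 x 30 mm, 52 mm high, near the slip pot; origin: centre of its underside. Bystander: not to be shifted by over 30 mm.
- jar: Clear jar with a screw lid, 62 mm across, 86 mm high; origin: centre of its underside. Bystander: not to be shifted by over 30 mm.

How it is judged:
By the outcome, as a careful person would: the job done as asked, in the order asked, and still so for the second after the job is handed in, with the robot touching nothing.
It also fails if it takes over 72 s, if anything falls off the work surface, if the arm or the gripper's body presses on something with over 40 N, if the wrist force passes 120 N, or if a joint passes its speed limit or range.

## Working session

There is one attempt and no reset: what is moved stays moved. The work goes in short steps, Python scripts to look and compute and a tool call to move; the robot and the scene stay as the last step left them, time stands still between calls to the robot, and variables do not carry over. Pictures are saved under pics/ and viewed, at most 10 in all, crops included, and the job is handed in when it is done.

Besides the shell and the picture viewer there is one more tool, called after "Request:" as name(argument=value, ...), one argument or row to a line, values as JSON. drive_tool: Moves the arm, as the interface text tells. Its arguments: {"type":"object","properties":{"series":{"type":"array","items":{"type":"array"}},"hand":{"type":"number"},"force":{"type":"number"}},"required":["series"]}

```bash
ls; mkdir -p pics
cat > h.py <<'E'
import numpy as np,cv2
from bench import arm
from scipy.spatial.transform import Rotation as R
def cloud(cam):
    pic,d=arm.camera(cam);p=arm.camera_params(cam);K=np.array(p['mtx'])
    v,u=np.mgrid[:420,:560]
    c=np.stack([(u-K[0,2])/K[0,0]*d,(v-K[1,2])/K[1,1]*d,d],-1)
    Rm=cv2.Rodrigues(np.array(p['rvec'],float))[0]
    w=(c-np.array(p['tvec']).ravel())@Rm
    w[d==0]=np.nan
    return pic,w
def save(n,pic): cv2.imwrite('pics/'+n+'.png',pic[...,::-1])
E
python3 - <<'E'
from h import *
s=arm.sense();print({k:np.round(v,3) for k,v in s.items()})
for cam in('top','side'):
    pic,w=cloud(cam);save(cam+'0',pic);np.save(cam+'0.npy',w)
    for n in('case','cutter','bar_top','tape','pot','stamp','jar'):
        r=arm.regions_of(n,cam)
        for x in r[:1]:
            P=w[x['mask']];P=P[~np.isnan(P[:,0])]
            print(cam,n,round(x['conf'],2),np.round(x['position']),np.round(np.percentile(P,[2,50,98],axis=0),3).tolist())
E
```

```text
pics
{'clock': np.float64(0.0), 'q': array([-1.244,  0.412, -0.013,  1.597,  0.006,  1.134, -0.082]), 'dq': array([-0.003,  0.001,  0.001, -0.001, -0.   ,  0.   ,  0.001]), 'joint_torque': array([-1.0000e-03, -5.8796e+01,  6.4100e-01, -2.9108e+01, -5.4000e-02,
        1.8000e-02,  0.0000e+00]), 'position': array([0.24 , 0.576, 0.222]), 'ee_rot': array([ 0.196,  0.981, -0.001, -0.   ]), 'force': array([-0.46 , -0.411,  0.004]), 'moment': array([ 0.054, -0.053, -0.009]), 'gripper_force': np.float64(0.0), 'finger_gap': np.float64(1.001)}
top case 0.57 [216. 327.] [[0.303, 0.01, 0.003], [0.453, 0.098, 0.085], [0.604, 0.187, 0.096]]
top cutter 0.86 [192. 185.] [[0.463, 0.353, -0.002], [0.523, 0.418, 0.034], [0.579, 0.469, 0.065]]
top bar_top 0.92 [163. 319.] [[0.56, 0.042, 0.09], [0.579, 0.114, 0.094], [0.6, 0.185, 0.098]]
top tape 0.86 [267. 204.] [[0.319, 0.302, 0.001], [0.359, 0.356, 0.023], [0.409, 0.396, 0.027]]
top pot 0.66 [155. 410.] [[0.555, -0.135, 0.006], [0.589, -0.106, 0.035], [0.618, -0.071, 0.069]]
top stamp 0.7 [194. 401.] [[0.494, -0.11, 0.004], [0.508, -0.091, 0.029], [0.523, -0.08, 0.051]]
top jar 0.65 [167. 131.] [[0.551, 0.513, 0.021], [0.576, 0.533, 0.083], [0.603, 0.565, 0.089]]
side case 0.83 [252. 302.] [[0.299, 0.015, 0.005], [0.495, 0.092, 0.083], [0.607, 0.184, 0.096]]
side cutter 0.96 [193. 293.] [[0.462, 0.35, -0.0], [0.519, 0.391, 0.026], [0.576, 0.467, 0.065]]
side bar_top 0.87 [239. 337.] [[0.556, 0.038, 0.09], [0.576, 0.104, 0.095], [0.597, 0.183, 0.097]]
side tape 0.79 [215. 231.] [[0.317, 0.299, 0.001], [0.362, 0.337, 0.019], [0.408, 0.393, 0.027]]
side pot 0.73 [324. 370.] [[0.561, -0.139, 0.012], [0.597, -0.094, 0.052], [0.616, -0.075, 0.07]]
side stamp 0.54 [324. 375.] [[0.561, -0.139, 0.009], [0.597, -0.094, 0.051], [0.616, -0.075, 0.069]]
side jar 0.92 [161. 301.] [[0.549, 0.51, 0.003], [0.574, 0.521, 0.054], [0.604, 0.562, 0.088]]
```

Run:
```python
from h import *
import cv2
for cam in('top','side'):
    w=np.load(cam+'0.npy')
    arm.camera(cam)
    m=arm.regions_of('bar_top',cam)[0]['mask']&(w[...,2]>.085)&(w[...,2]<.1)
    P=w[m];r=cv2.minAreaRect((P[:,:2]*1000).astype(np.float32));print(cam,'bar',r,np.median(P[:,2]))
    x=w[...,0];y=w[...,1];z=w[...,2]
    # case tops
    m=(z>.08)&(z<.102)&(x>.25)&(x<.66)&(y>-.03)&(y<.23)
    print('case',cv2.minAreaRect((w[m][:,:2]*1000).astype(np.float32)))
    m=(z>.091)&(z<.102)&(x>.25)&(x<.54)&(y>-.03)&(y<.23)
    P=w[m]*1000;
    for s in(P[:,1]<95,P[:,1]>95):
        print('rail',np.polyfit(P[s][:,0],P[s][:,1],1),len(P[s]),np.percentile(P[s],[1,50,99],axis=0).round(1).tolist())
    m=arm.regions_of('cutter',cam)[0]['mask']&(z>.03)
    P=w[m]*1000
    h=P[P[:,2]>50]; print('cutter rim?',cv2.minAreaRect(P[:,:2].astype(np.float32)), 'handle',cv2.minAreaRect(h[:,:2].astype(np.float32)),len(h),h[:,2].max())
```

```text
top bar ((580.1212158203125, 113.74969482421875), (34.602821350097656, 158.37559509277344), 6.6008148193359375) 0.09391650996751377
case ((455.8648681640625, 99.15719604492188), (308.15576171875, 168.51376342773438), 6.555871963500977)
rail [  0.1233762  -34.93170457] 521 [[314.9, 0.6, 91.1], [425.1, 17.1, 93.9], [536.8, 34.7, 97.6]]
rail [1.03926609e-01 1.29939911e+02] 545 [[296.6, 152.1, 91.2], [418.4, 173.7, 94.0], [536.7, 191.1, 97.5]]
cutter rim? ((524.5335083007812, 409.895751953125), (120.98825073242188, 114.4306411743164), 88.37419128417969) handle ((521.4215698242188, 410.5159912109375), (18.42027473449707, 69.60592651367188), 25.89797592163086) 242 67.33828120813428Traceback (most recent call last):
  File "<stdin>", line 6, in <module>
IndexError: list index out of range
```

View pics/top0.png

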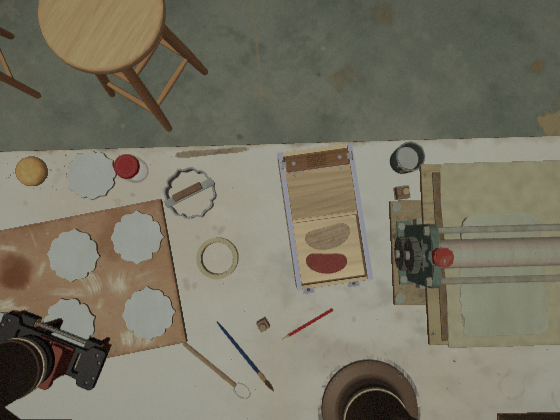

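View pics/side0.png

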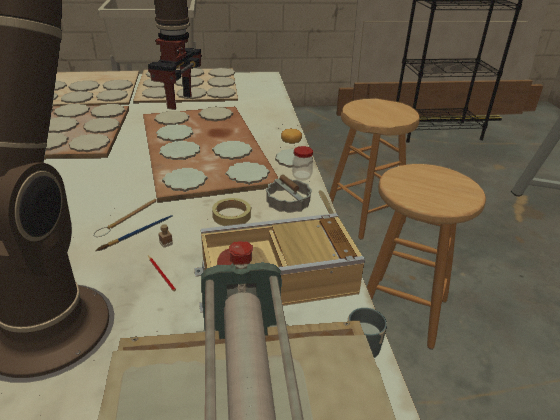

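Request:
drive_tool(
  series=[
    [[0.34,-0.46,0],[0,0,0.16]],
    [[0.34,-0.46,0],[0,0,0.16]],
    [[0.34,-0.46,0],[0,0,0.16]],
    [[0.34,-0.46,0],[0,0,0.16]],
    [[0.34,-0.46,0],[0,0,0.16]],
  ],
  hand=0,
  force=20,
)

```text
clock: 1.68
position: [0.4125, 0.3437, 0.223]
ee_rot: [-0.052, 0.999, -0.0, 0.0]
force: [0.0, 0.3, -0.3]
finger_gap: 0.469
gripper_force: 0.0
```

Request:
drive_tool(
  series=[
    [[0.34,-0.46,-0.1],[0,0,0]],
    [[0.34,-0.46,-0.1],[0,0,0]],
    [[0.34,-0.46,-0.1],[0,0,0]],
    [[0.34,-0.46,-0.1],[0,0,0]],
    [[0.34,-0.46,-0.1],[0,0,0]],
  ],
)

```text
clock: 2.3
position: [0.5818, 0.1137, 0.1723]
ee_rot: [-0.053, 0.999, -0.0, 0.0]
force: [0.4, 1.1, -0.1]
finger_gap: 0.006
gripper_force: 0.0
```

Request:
drive_tool(
  series=[
    [[-0.003,0,-0.08],[0,0,0]],
    [[-0.003,0,-0.14],[0,0,0]],
    [[-0.003,0,-0.15],[0,0,0]],
    [[-0.003,0,-0.156],[0,0,0]],
    [[-0.003,0,-0.16],[0,0,0]],
  ],
)

```text
clock: 2.92
position: [0.5794, 0.1171, 0.0939]
ee_rot: [-0.054, 0.999, 0.0, 0.001]
force: [-2.4, -0.0, 3.7]
finger_gap: 0.008
gripper_force: 1.7
```

Request:
drive_tool(
  series=[
    [[0,0,-0.002],[0,0,0]],
    [[0,0,-0.004],[0,0,0]],
    [[0,0,-0.004],[0,0,0]],
  ],
)

```text
clock: 3.3
position: [0.5795, 0.1171, 0.0915]
ee_rot: [-0.054, 0.999, 0.0, 0.001]
force: [-1.1, -0.8, 5.6]
finger_gap: 0.004
gripper_force: 2.9
```

Request:
drive_tool(
  series=[
    [[0,0,-0.003],[0,0,0]],
    [[0,0,-0.006],[0,0,0]],
    [[0,0,-0.006],[0,0,0]],
  ],
)

```text
clock: 3.68
position: [0.5795, 0.1172, 0.0888]
ee_rot: [-0.054, 0.999, 0.0, 0.001]
force: [-2.1, -0.5, 8.5]
finger_gap: -0.0
gripper_force: 4.2
```

Request:
drive_tool(
  series=[
    [[0,0,-0.002],[0,0,0]],
    [[0,0,-0.003],[0,0,0]],
    [[0,0,-0.003],[0,0,0]],
  ],
)

```text
clock: 4.05
position: [0.5797, 0.1172, 0.0884]
ee_rot: [-0.054, 0.999, 0.0, 0.001]
force: [-5.0, -0.4, 16.8]
finger_gap: 0.003
gripper_force: 8.3
```

Request:
drive_tool(
  series=[
    [[0,0,-0.001],[0,0,0]],
    [[-0.01,-0.001,-0.001],[0,0,0]],
    [[-0.03,-0.0035,-0.001],[0,0,0]],
    [[-0.05,-0.0058,-0.001],[0,0,0]],
    [[-0.07,-0.008,-0.001],[0,0,0]],
  ],
)

```text
clock: 4.68
position: [0.5487, 0.1137, 0.0887]
ee_rot: [-0.054, 0.999, 0.001, 0.005]
force: [5.5, 0.4, 11.8]
finger_gap: 0.002
gripper_force: 5.6
```

```bash
cat >> h.py <<'E'
C=np.array([455.9,99.2]);a=np.deg2rad(6.56);ex=np.array([np.cos(a),np.sin(a)]);ey=np.array([-ex[1],ex[0]])
def cover(cam='top'):
    "travel mm from bay opening: profile of median height along case x at y=+-45..65"
    pic,w=cloud(cam);q=(w[...,:2]*1000-C);X=q@ex;Y=q@ey;Z=w[...,2]*1000
    for y0,y1 in((-68,-40),(40,68)):
        o=[]
        for x in range(-150,152,6):
            m=(abs(X-x)<3)&(Y>y0)&(Y<y1)&(Z<110); o.append(f'{x}:{np.median(Z[m]):.0f}' if m.sum()>2 else f'{x}:-')
        print(y0,' '.join(o))
    return pic,w,X,Y
E
python3 - <<'E'
from h import *
s=arm.sense();print(s['position'],s['force'])
cover()
E
```

```text
[0.54865868 0.11368591 0.08870271] [ 5.5132789   0.37173878 11.8043161 ]
-68 -150:83 -144:49 -138:47 -132:46 -126:47 -120:47 -114:47 -108:47 -102:47 -96:47 -90:47 -84:47 -78:47 -72:46 -66:47 -60:52 -54:58 -48:56 -42:55 -36:- -30:- -24:- -18:- -12:- -6:- 0:- 6:- 12:- 18:- 24:- 30:- 36:- 42:- 48:- 54:- 60:- 66:- 72:- 78:- 84:- 90:- 96:- 102:- 108:- 114:- 120:- 126:- 132:- 138:- 144:- 150:-
40 -150:83 -144:51 -138:48 -132:47 -126:47 -120:47 -114:48 -108:48 -102:54 -96:51 -90:49 -84:48 -78:47 -72:47 -66:47 -60:48 -54:47 -48:47 -42:47 -36:48 -30:68 -24:87 -18:87 -12:87 -6:87 0:87 6:87 12:87 18:87 24:87 30:88 36:86 42:87 48:87 54:87 60:87 66:87 72:88 78:- 84:- 90:- 96:88 102:88 108:87 114:- 120:- 126:7 132:7 138:7 144:90 150:93
```

Request:
drive_tool(
  series=[
    [[-0.01,-0.001,-0.002],[0,0,0]],
    [[-0.03,-0.0035,-0.002],[0,0,0]],
    [[-0.05,-0.0058,-0.002],[0,0,0]],
    [[-0.07,-0.008,-0.002],[0,0,0]],
    [[-0.09,-0.0104,-0.002],[0,0,0]],
  ],
)

```text
clock: 5.35
position: [0.5048, 0.1087, 0.0884]
ee_rot: [-0.054, 0.999, 0.001, 0.006]
force: [5.8, -0.8, 17.8]
finger_gap: 0.004
gripper_force: 9.0
```

Request:
drive_tool(
  series=[
    [[-0.02,-0.0023,0],[0,0,0]],
    [[-0.04,-0.0046,0],[0,0,0]],
    [[-0.06,-0.007,0],[0,0,0]],
    [[-0.08,-0.0092,0],[0,0,0]],
    [[-0.1,-0.0115,0],[0,0,0]],
  ],
)

```text
clock: 5.98
position: [0.4551, 0.1031, 0.0883]
ee_rot: [-0.054, 0.999, 0.001, 0.007]
force: [7.2, -1.4, 21.0]
finger_gap: 0.006
gripper_force: 10.3
```

Request:
drive_tool(
  series=[
    [[-0.015,-0.0017,0],[0,0,0]],
    [[-0.03,-0.0035,0],[0,0,0]],
    [[-0.042,-0.0048,0],[0,0,0]],
    [[-0.05,-0.0058,0],[0,0,0]],
    [[-0.05,-0.0058,0],[0,0,0]],
  ],
)

```text
clock: 6.6
position: [0.4313, 0.1006, 0.0884]
ee_rot: [-0.054, 0.999, 0.002, 0.008]
force: [9.2, -0.6, 18.7]
finger_gap: 0.005
gripper_force: 9.4
```

Run:
```python
from h import *
cover()
```

```text
-68 -150:- -144:- -138:- -132:- -126:- -120:- -114:- -108:- -102:- -96:- -90:- -84:- -78:- -72:- -66:- -60:- -54:- -48:- -42:- -36:- -30:- -24:- -18:- -12:- -6:- 0:- 6:- 12:- 18:- 24:- 30:- 36:- 42:7 48:7 54:6 60:7 66:6 72:7 78:7 84:7 90:6 96:7 102:8 108:7 114:6 120:7 126:7 132:7 138:6 144:42 150:92
40 -150:83 -144:86 -138:87 -132:87 -126:88 -120:87 -114:87 -108:87 -102:87 -96:87 -90:88 -84:87 -78:86 -72:87 -66:87 -60:87 -54:87 -48:- -42:86 -36:88 -30:87 -24:88 -18:87 -12:87 -6:87 0:- 6:- 12:8 18:7 24:7 30:7 36:8 42:7 48:7 54:7 60:7 66:7 72:7 78:7 84:7 90:8 96:8 102:7 108:8 114:7 120:7 126:7 132:7 138:8 144:45 150:92
```

Request:
drive_tool(
  series=[
    [[0.004,0,0.02],[0,0,0]],
    [[0.004,0,0.12],[0,0,0]],
    [[0.1,0.25,0.2],[0,0,-0.06]],
    [[0.18,0.4,0.2],[0,0,-0.12]],
    [[0.18,0.52,0.2],[0,0,-0.18]],
  ],
  hand=50,
)

```text
clock: 7.28
position: [0.4906, 0.2712, 0.1774]
ee_rot: [0.227, 0.974, 0.001, 0.001]
force: [1.6, 0.1, -0.3]
finger_gap: 0.533
gripper_force: 0.0
```

Request:
drive_tool(
  series=[
    [[0,0.1,0],[0,0,-0.21]],
    [[0,0.1,0],[0,0,-0.21]],
    [[0,0.1,0],[0,0,-0.21]],
    [[0,0.1,0],[0,0,-0.21]],
    [[0,0.1,0],[0,0,-0.21]],
  ],
)

```text
clock: 7.9
position: [0.4891, 0.3199, 0.1763]
ee_rot: [0.526, 0.85, -0.0, 0.0]
force: [-0.3, -0.1, 0.0]
finger_gap: 0.572
gripper_force: 0.0
```

Run:
```python
from h import *
s=arm.sense();print(s['position'],s['ee_rot'],s['q'])
r=R.from_quat(s['ee_rot']).as_matrix();print('tool y deg',np.rad2deg(np.arctan2(r[1,1],r[0,1])),'tilt',r[:,2])
pic,w,_,_=cover();save('top1',pic)
p,_=arm.camera('wrist');save('wrist1',p);cp=arm.camera_params('wrist');print(cp)
```

```text
[0.48906165 0.31993496 0.17629507] [ 5.26341949e-01  8.50272977e-01 -1.29971821e-04  3.97622153e-06] [-0.85623509  0.38927148  0.25511013  1.76563083 -0.11383766  1.00129744
 -0.09567394]
tool y deg 26.48274530816152 tilt [-1.30057496e-04 -2.25208760e-04 -9.99999966e-01]
-68 -150:83 -144:87 -138:86 -132:87 -126:87 -120:87 -114:87 -108:87 -102:87 -96:87 -90:87 -84:87 -78:86 -72:87 -66:88 -60:87 -54:87 -48:87 -42:87 -36:90 -30:90 -24:90 -18:90 -12:90 -6:87 0:75 6:8 12:7 18:7 24:8 30:6 36:7 42:7 48:7 54:7 60:7 66:7 72:6 78:7 84:7 90:7 96:7 102:7 108:7 114:7 120:6 126:7 132:6 138:7 144:43 150:91
40 -150:83 -144:87 -138:88 -132:86 -126:87 -120:87 -114:87 -108:86 -102:87 -96:87 -90:87 -84:88 -78:87 -72:87 -66:87 -60:87 -54:87 -48:87 -42:88 -36:90 -30:90 -24:90 -18:90 -12:90 -6:87 0:74 6:7 12:7 18:6 24:7 30:7 36:7 42:7 48:6 54:7 60:7 66:7 72:7 78:7 84:6 90:7 96:7 102:6 108:7 114:7 120:7 126:7 132:6 138:7 144:45 150:92
{'mtx': array([[325.1922621 ,   0.        , 276.91634164],
       [  0.        , 325.1922621 , 207.23320864],
       [  0.        ,   0.        ,   1.        ]]), 'mount': array([[-9.80930861e-04, -9.63547517e-01, -2.67535455e-01,
         7.32918736e-02],
       [ 9.99998735e-01, -1.28020251e-03,  9.44197588e-04,
         1.74944463e-04],
       [-1.25227880e-03, -2.67534190e-01,  9.63547554e-01,
        -1.62516134e-01],
       [ 0.00000000e+00,  0.00000000e+00,  0.00000000e+00,
         1.00000000e+00]])}
```

View pics/wrist1.png

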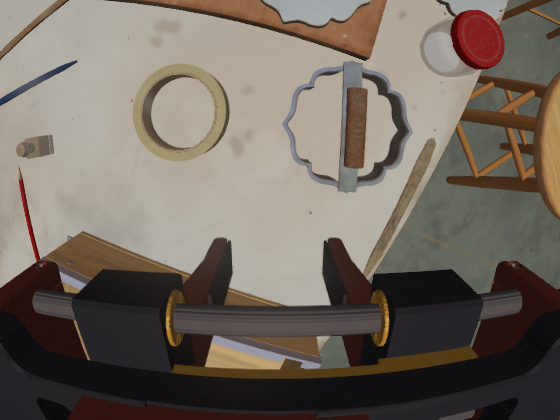

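```bash
cat >> h.py <<'E'
def wcloud():
    s=arm.sense();pic,d=arm.camera('wrist');p=arm.camera_params('wrist');K=p['mtx']
    v,u=np.mgrid[:420,:560];x=u-K[0,2];y=v-K[1,2];r=np.hypot(x,y)+1e-9;t=r/K[0,0]
    c=np.stack([np.tan(t)*x/r*d,np.tan(t)*y/r*d,d],-1);c[(d==0)|(t>1.4)]=np.nan
    M=p['mount'];q=c@M[:3,:3].T+M[:3,3]
    return pic,q@R.from_quat(s['ee_rot']).as_matrix().T+s['position']
E
python3 - <<'E'
from h import *
pic,w=wcloud();X,Y,Z=w[...,0],w[...,1],w[...,2]
m=(Z>.052)&(Z<.075)&(abs(X-.522)<.06)&(abs(Y-.41)<.06);m=m&(np.mgrid[:420,:560][0]<200)
P=w[m]*1000;print(len(P),cv2.minAreaRect(P[:,:2].astype(np.float32)),np.percentile(P[:,2],[5,50,98]))
m=(Z>.025)&(Z<.075)&(abs(X-.522)<.085)&(abs(Y-.41)<.085)&(np.mgrid[:420,:560][0]<200)
P=w[m]*1000;print(len(P),cv2.minEnclosingCircle(P[:,:2].astype(np.float32)))
E
```

```text
1616 ((520.6979370117188, 411.0909423828125), (18.336688995361328, 70.45824432373047), 25.32910919189453) [58.67146859 64.15320313 66.50337311]
5124 ((498.8788757324219, 428.3841247558594), 89.94390869140625)
```

Request:
drive_tool(
  series=[
    [[0.032,0.09,0],[0,0,-0.005]],
    [[0.064,0.182,0],[0,0,-0.005]],
    [[0.064,0.182,-0.1],[0,0,-0.005]],
    [[0.064,0.182,-0.2],[0,0,-0.005]],
    [[0.064,0.182,-0.25],[0,0,-0.005]],
  ],
)

```text
clock: 8.68
position: [0.52, 0.4098, 0.0482]
ee_rot: [0.533, 0.846, -0.002, -0.001]
force: [0.2, -0.5, 0.4]
finger_gap: 0.57
gripper_force: 0.0
```

Request:
drive_tool(
  series=[
    [[0,0,-0.01],[0,0,0]],
    [[0,0,-0.018],[0,0,0]],
    [[0,0,-0.018],[0,0,0]],
  ],
)

```text
clock: 9.05
position: [0.5219, 0.4112, 0.0435]
ee_rot: [0.533, 0.846, 0.001, 0.0]
force: [0.4, 0.1, -0.0]
finger_gap: 0.57
gripper_force: 0.0
```

Request:
drive_tool(
  series=[
    [[0,0,0],[0,0,0]],
    [[0,0,0],[0,0,0]],
    [[0,0,0],[0,0,0]],
    [[0,0,0],[0,0,0]],
    [[0,0,0],[0,0,0]],
  ],
  hand=0,
  force=35,
)

```text
clock: 9.68
position: [0.5212, 0.4108, 0.0425]
ee_rot: [0.533, 0.846, -0.0, -0.0]
force: [-1.1, -0.7, 2.8]
finger_gap: 0.198
gripper_force: 35.0
```

Request:
drive_tool(
  series=[
    [[0,0,0.05],[0,0,0]],
    [[0,0,0.15],[0,0,0]],
    [[0,0,0.25],[0,0,0]],
    [[0,0,0.28],[0,0,0]],
    [[0,0,0.28],[0,0,0]],
  ],
)

```text
clock: 10.3
position: [0.5212, 0.4108, 0.1819]
ee_rot: [0.533, 0.846, 0.0, -0.0]
force: [0.0, -0.3, -5.0]
finger_gap: 0.199
gripper_force: 35.0
```

Run:
```python
from h import *
s=arm.sense();print(s['position'],s['force'])
r=R.from_quat(s['ee_rot']).as_matrix();print('tool y deg',np.rad2deg(np.arctan2(r[1,1],r[0,1])))
pic,w=cloud('side');save('side2',pic);x=arm.regions_of('cutter','side')[0];P=w[x['mask']]
print(np.nanpercentile(P,[2,50,98],axis=0).round(3))
pic,w=cloud('top');x=arm.regions_of('cutter','top')
if x:
    P=w[x[0]['mask']];print('top',np.nanpercentile(P,[2,50,98],axis=0).round(3))
```

```text
[0.5211687  0.41078866 0.18189988] [ 0.02565558 -0.32147123 -4.98997978]
tool y deg 25.518863370536433
[[0.462 0.351 0.138]
 [0.52  0.38  0.163]
 [0.576 0.47  0.203]]
top [[0.482 0.351 0.143]
 [0.535 0.367 0.173]
 [0.578 0.41  0.202]]
```

View pics/side2.png

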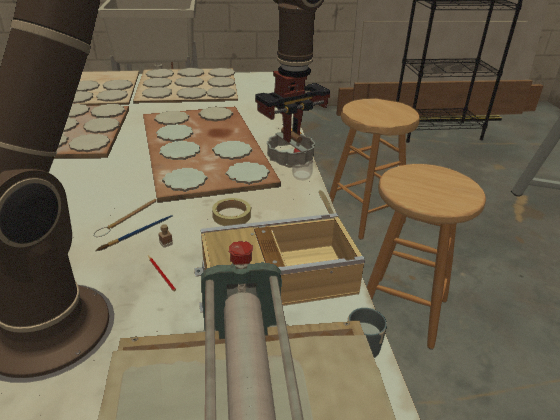

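Request:
drive_tool(
  series=[
    [[0.017,-0.1,0],[0,0,0]],
    [[0.017,-0.2,0],[0,0,0]],
    [[0.017,-0.3,0],[0,0,0]],
    [[0.017,-0.4,0],[0,0,0]],
    [[0.017,-0.5,0],[0,0,0]],
  ],
)

```text
clock: 11.12
position: [0.5291, 0.1589, 0.1811]
ee_rot: [0.534, 0.846, -0.001, -0.0]
force: [0.7, -0.4, -4.2]
finger_gap: 0.195
gripper_force: 35.0
```

Request:
drive_tool(
  series=[
    [[0,-0.08,0],[0,0,0]],
    [[0,-0.106,0],[0,0,0]],
    [[0,-0.106,0],[0,0,0]],
    [[0,-0.106,0],[0,0,0]],
    [[0,-0.106,0],[0,0,0]],
  ],
)

```text
clock: 11.75
position: [0.5297, 0.1093, 0.1821]
ee_rot: [0.533, 0.846, -0.0, -0.0]
force: [0.4, 0.7, -4.2]
finger_gap: 0.194
gripper_force: 35.0
```

Run:
```python
from h import *
s=arm.sense();print(s['position'],s['force'])
for cam in('side','top'):
    pic,w=cloud(cam);x=arm.regions_of('cutter',cam)
    if cam=='top':save('top3',pic)
    if x:
        P=w[x[0]['mask']];P=P[(P[:,2]>.12)];print(cam,np.percentile(P,[1,50,99],axis=0).round(4))
```

```text
[0.52966888 0.10934967 0.18206415] [ 0.36885984  0.70378539 -4.20420446]
side [[0.4699 0.0489 0.1405]
 [0.5281 0.0784 0.1643]
 [0.5848 0.1652 0.2043]]
top [[0.4706 0.1084 0.1419]
 [0.5126 0.148  0.1759]
 [0.5704 0.1692 0.2069]]
```

View pics/top3.png

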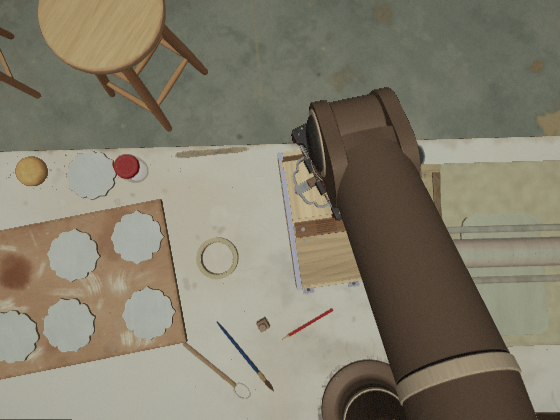

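Request:
drive_tool(
  series=[
    [[0.002,-0.002,0],[0,0,0]],
    [[0.002,-0.002,-0.05],[0,0,0]],
    [[0.002,-0.002,-0.08],[0,0,0]],
    [[0.002,-0.002,-0.1],[0,0,0]],
    [[0.002,-0.002,-0.12],[0,0,0]],
  ],
)

```text
clock: 12.58
position: [0.5311, 0.1068, 0.122]
ee_rot: [0.534, 0.846, 0.0, 0.0]
force: [-0.5, 0.2, -5.1]
finger_gap: 0.194
gripper_force: 35.0
```

Request:
drive_tool(
  series=[
    [[0,0,-0.03],[0,0,0]],
    [[0,0,-0.06],[0,0,0]],
    [[0,0,-0.09],[0,0,0]],
    [[0,0,-0.11],[0,0,0]],
    [[0,0,-0.12],[0,0,0]],
  ],
)

```text
clock: 13.2
position: [0.5306, 0.1067, 0.0616]
ee_rot: [0.534, 0.846, -0.0, -0.0]
force: [-0.0, 0.1, -3.9]
finger_gap: 0.196
gripper_force: 35.0
```

Request:
drive_tool(
  series=[
    [[0,0,-0.01],[0,0,0]],
    [[0,0,-0.018],[0,0,0]],
    [[0,0,-0.02],[0,0,0]],
    [[0,0,-0.02],[0,0,0]],
  ],
)

```text
clock: 13.7
position: [0.5309, 0.1068, 0.0525]
ee_rot: [0.533, 0.846, 0.0, 0.0]
force: [0.0, -0.2, -4.5]
finger_gap: 0.199
gripper_force: 35.0
```

Request:
drive_tool(
  series=[
    [[0,0,-0.002],[0,0,0]],
    [[0,0,-0.004],[0,0,0]],
    [[0,0,-0.005],[0,0,0]],
    [[0,0,-0.005],[0,0,0]],
  ],
)

```text
clock: 14.2
position: [0.531, 0.1069, 0.0505]
ee_rot: [0.533, 0.846, 0.0, 0.0]
force: [-2.6, -0.2, 5.9]
finger_gap: 0.192
gripper_force: 35.0
```

Request:
drive_tool(
  series=[
    [[0,0,0.002],[0,0,0]],
    [[0,0,0.002],[0,0,0]],
    [[0,0,0.002],[0,0,0]],
    [[0,0,0.002],[0,0,0]],
  ],
  hand=44,
)

```text
clock: 14.7
position: [0.5309, 0.1068, 0.0508]
ee_rot: [0.533, 0.846, 0.0, 0.0]
force: [-0.3, -0.5, -0.1]
finger_gap: 0.501
gripper_force: 0.0
```

Request:
drive_tool(
  series=[
    [[0,0,0.02],[0,0,0]],
    [[0,0,0.08],[0,0,0]],
    [[0,0,0.16],[0,0,0]],
    [[-0.04,0.12,0.2],[0,0,0.05]],
    [[-0.08,0.24,0.2],[0,0,0.1]],
  ],
)

```text
clock: 15.32
position: [0.4933, 0.2237, 0.1536]
ee_rot: [0.394, 0.919, 0.002, 0.002]
force: [0.0, 1.0, 0.4]
finger_gap: 0.497
gripper_force: 0.0
```

Run:
```python
from h import *
s=arm.sense();print(s['position'],s['ee_rot'],s['force'],s['finger_gap'])
for cam in('side','top'):
    pic,w=cloud(cam);save(cam+'4',pic);x=arm.regions_of('cutter',cam)
    if x:
        P=w[x[0]['mask']];P=P[(P[:,2]>.0)];print(cam,x[0]['conf'],np.percentile(P,[1,50,99],axis=0).round(4))
        Q=np.c_[(P[:,:2]*1000-C)@ex,(P[:,:2]*1000-C)@ey,P[:,2]*1000];print(np.percentile(Q,[1,50,99],axis=0).round(1))
        t=Q[(Q[:,2]>30)&(Q[:,2]<52)];
        h=Q[Q[:,2]>60];print(len(h),np.percentile(h[:,2],[50,99]) if len(h) else '', np.linalg.lstsq(np.c_[h[:,:2],np.ones(len(h))],h[:,2],rcond=None)[0] if len(h)>9 else '')
```

```text
[0.49331677 0.22371136 0.15360411] [0.39353927 0.91930481 0.00177911 0.00152862] [0.04122328 0.95091651 0.40492862] 0.4972393821129878
side 0.6 [[0.4709 0.0733 0.0093]
 [0.5264 0.1334 0.0432]
 [0.5861 0.1852 0.0745]]
[[ 15.5 -35.2   9.3]
 [ 71.   23.3  43.2]
 [131.8  76.1  74.5]]
240 [70.46037969 95.16292249] [ 1.57390902e-01 -1.61358461e-03  5.85778823e+01]
top 0.61 [[0.4802 0.0496 0.0047]
 [0.5437 0.0862 0.0433]
 [0.5933 0.1375 0.0744]]
[[ 21.9 -58.6   4.7]
 [ 85.  -22.5  43.3]
 [137.1  23.2  74.4]]
200 [70.31655401 75.7717392 ] [8.56794173e-02 3.62890856e-02 6.36683949e+01]
```

View pics/top4.png

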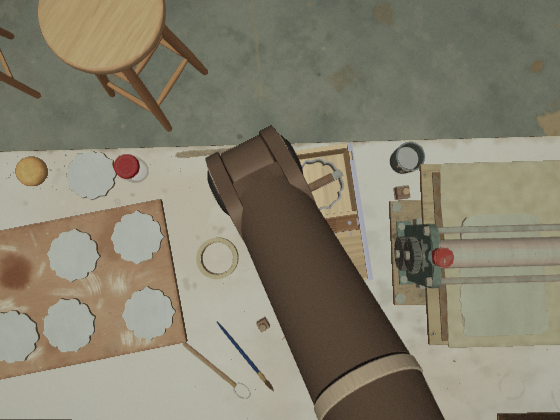

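Request:
drive_tool(
  series=[
    [[-0.05,-0.07,0],[0,0,0.06]],
    [[-0.1,-0.16,0],[0,0,0.12]],
    [[-0.116,-0.25,0],[0,0,0.18]],
    [[-0.116,-0.26,0],[0,0,0.24]],
    [[-0.116,-0.26,0],[0,0,0.29]],
  ],
  hand=0,
  force=20,
)

```text
clock: 16.15
position: [0.4344, 0.0897, 0.1512]
ee_rot: [-0.05, 0.999, -0.0, 0.0]
force: [-0.7, 0.6, 0.3]
finger_gap: 0.009
gripper_force: 0.0
```

Request:
drive_tool(
  series=[
    [[0,0,0],[0,0,0.01]],
    [[0,0,0],[0,0,0.01]],
  ],
)

```text
clock: 16.4
position: [0.4344, 0.0918, 0.1508]
ee_rot: [-0.063, 0.998, -0.0, -0.0]
force: [-0.2, -0.6, -0.1]
finger_gap: 0.004
gripper_force: 0.0
```

Run:
```python
from h import *
s=arm.sense();print(s['position'],s['force'],s['finger_gap'])
r=R.from_quat(s['ee_rot']).as_matrix();print('tool y deg',np.rad2deg(np.arctan2(r[1,1],r[0,1])),r[:,2])
```

```text
[0.43436358 0.0917849  0.15083721] [-0.18425849 -0.64245353 -0.09925687] 0.0036163432195768326
tool y deg 97.26091953400949 [-2.64579979e-05 -2.18818100e-04 -9.99999976e-01]
```

Request:
drive_tool(
  series=[
    [[-0.002,0.01,-0.05],[0,0,0]],
    [[-0.002,0.01,-0.1],[0,0,0]],
    [[-0.002,0.01,-0.116],[0,0,0]],
    [[-0.002,0.01,-0.122],[0,0,0]],
    [[-0.002,0.01,-0.124],[0,0,0]],
  ],
)

```text
clock: 17.02
position: [0.4327, 0.0973, 0.0894]
ee_rot: [-0.065, 0.998, -0.0, -0.001]
force: [-3.8, -0.1, 7.7]
finger_gap: 0.005
gripper_force: 3.9
```

Request:
drive_tool(
  series=[
    [[0,0,-0.002],[0,0,0]],
    [[0,0,-0.004],[0,0,0]],
    [[0,0,-0.004],[0,0,0]],
  ],
)

```text
clock: 17.4
position: [0.4335, 0.0974, 0.0884]
ee_rot: [-0.065, 0.998, 0.0, 0.0]
force: [-4.7, -1.3, 13.9]
finger_gap: 0.003
gripper_force: 7.0
```

Request:
drive_tool(
  series=[
    [[0,0,-0.002],[0,0,0]],
    [[0.01,0.001,-0.002],[0,0,0]],
    [[0.03,0.0035,-0.002],[0,0,0]],
    [[0.05,0.0058,-0.002],[0,0,0]],
    [[0.07,0.008,-0.002],[0,0,0]],
  ],
)

```text
clock: 18.02
position: [0.4694, 0.1015, 0.0882]
ee_rot: [-0.065, 0.998, 0.0, 0.001]
force: [-5.8, -1.6, 19.2]
finger_gap: 0.007
gripper_force: 9.9
```

Request:
drive_tool(
  series=[
    [[0.02,0.0023,0],[0,0,0]],
    [[0.04,0.0046,0],[0,0,0]],
    [[0.06,0.007,0],[0,0,0]],
    [[0.08,0.0092,0],[0,0,0]],
    [[0.1,0.0115,0],[0,0,0]],
  ],
)

```text
clock: 18.65
position: [0.5192, 0.1072, 0.0883]
ee_rot: [-0.065, 0.998, 0.0, 0.001]
force: [-4.6, -2.4, 17.8]
finger_gap: 0.008
gripper_force: 8.8
```

Request:
drive_tool(
  series=[
    [[0.02,0.0023,0],[0,0,0]],
    [[0.04,0.0046,0],[0,0,0]],
    [[0.06,0.007,0],[0,0,0]],
    [[0.08,0.0092,0],[0,0,0]],
    [[0.1,0.0115,0],[0,0,0]],
  ],
)

```text
clock: 19.27
position: [0.5691, 0.1129, 0.0884]
ee_rot: [-0.065, 0.998, 0.0, 0.001]
force: [-6.0, -1.5, 15.3]
finger_gap: 0.007
gripper_force: 7.9
```

Request:
drive_tool(
  series=[
    [[0.01,0.001,0],[0,0,0]],
    [[0.02,0.0023,0],[0,0,0]],
    [[0.028,0.003,0],[0,0,0]],
    [[0.032,0.0035,0],[0,0,0]],
    [[0.032,0.0035,0],[0,0,0]],
  ],
)

```text
clock: 19.9
position: [0.5815, 0.1143, 0.088]
ee_rot: [-0.065, 0.998, -0.0, -0.003]
force: [-15.2, -2.4, 22.8]
finger_gap: 0.007
gripper_force: 11.3
```

Request:
drive_tool(
  series=[
    [[-0.002,0,0.004],[0,0,0]],
    [[-0.002,0,0.02],[0,0,0]],
    [[-0.002,0,0.12],[0,0,0]],
    [[-0.08,0.12,0.22],[0,0,0]],
    [[-0.16,0.24,0.25],[0,0,0]],
  ],
)

```text
clock: 20.52
position: [0.5235, 0.2079, 0.2035]
ee_rot: [-0.064, 0.998, 0.001, 0.002]
force: [0.4, 0.7, 0.3]
finger_gap: 0.008
gripper_force: 0.0
```

Request:
drive_tool(
  series=[
    [[-0.05,0.12,0],[0,0,0]],
    [[-0.1,0.24,0],[0,0,0]],
    [[-0.1,0.35,0],[0,0,0]],
    [[-0.1,0.4,0],[0,0,0]],
    [[-0.1,0.4,0],[0,0,0]],
  ],
)

```text
clock: 21.15
position: [0.4716, 0.4098, 0.2006]
ee_rot: [-0.067, 0.998, 0.0, 0.0]
force: [0.1, -0.9, 0.1]
finger_gap: 0.005
gripper_force: 0.0
```

Run:
```python
from h import *
pic,w,X,Y=cover();save('top5',pic);Z=w[...,2]*1000
for y in(-60,-30,0,30,60):
    m=(abs(X-125)<12)&(abs(Y-y)<10);print(y,np.nanmedian(Z[m]))
m=arm.regions_of('bar_top','top')
if m: print('bar',cv2.minAreaRect((w[m[0]['mask']&(Z>85)][:,:2]*1000).astype(np.float32)))
for n in('tape','pot','stamp','jar'):
    r=arm.regions_of(n,'top')
    for x in r[:1]: P=w[x['mask']];print(n,np.nanpercentile(P,[2,50,98],axis=0).round(3).tolist())
```

```text
-68 -150:83 -144:50 -138:48 -132:46 -126:47 -120:47 -114:47 -108:47 -102:48 -96:47 -90:47 -84:46 -78:47 -72:48 -66:47 -60:47 -54:49 -48:52 -42:55 -36:56 -30:53 -24:47 -18:47 -12:46 -6:72 0:76 6:87 12:87 18:87 24:87 30:87 36:88 42:86 48:87 54:86 60:86 66:87 72:87 78:87 84:88 90:87 96:87 102:87 108:90 114:95 120:94 126:94 132:94 138:94 144:92 150:91
40 -150:82 -144:49 -138:46 -132:47 -126:47 -120:47 -114:48 -108:48 -102:51 -96:50 -90:50 -84:48 -78:47 -72:47 -66:47 -60:47 -54:49 -48:48 -42:49 -36:47 -30:47 -24:48 -18:47 -12:48 -6:68 0:75 6:87 12:87 18:87 24:87 30:87 36:87 42:87 48:87 54:87 60:87 66:87 72:87 78:88 84:87 90:87 96:87 102:87 108:92 114:94 120:94 126:94 132:94 138:94 144:92 150:93
-60 93.93796526762176
-30 93.76977519181676
0 93.89200313884473
30 94.13167414959155
60 93.85526154566652
bar ((579.7613525390625, 113.66658020019531), (34.54384994506836, 154.0426483154297), 6.5642266273498535)
tape [[0.322, 0.302, -0.003], [0.386, 0.326, 0.023], [0.412, 0.388, 0.027]]
pot [[0.555, -0.135, 0.013], [0.588, -0.107, 0.035], [0.617, -0.072, 0.069]]
stamp [[0.494, -0.11, 0.002], [0.508, -0.091, 0.029], [0.523, -0.081, 0.052]]
```

View pics/top5.png

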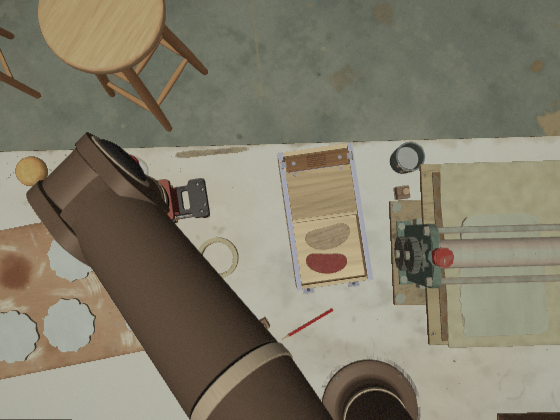

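The bar is up at its rest height (94 mm measured, same as at the start) at its shut position (319,160). The bystanders seen here are in place; the arm hides the jar. I'm handing it in.

```bash
python3 -c "
from bench import arm
print(arm.hand_in())"
```

```text
the job is handed in; nothing more can be done
None
```

The cutter is in its compartment, as far as the cameras and force readings show standing flat on the floor, and the cover is shut with its bar sprung up and latched. The bar took at most about 23 N in the readings, and the job was handed in at about 21 s. The tape, pot and stamp are where they were; the arm hid the jar from the final picture, so I didn't re-check it.

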